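# Load the dish scanner and start a scan

## Robot

A 6-joint arm with a two-finger parallel gripper is mounted at the origin on the work surface; the furniture and walls round the work are solid. World frame = base frame: x ahead of the robot, y to its left, z up, the work surface at z = 0. Lengths are in m, angles in degrees, forces in N, time in s.
With the tool pointing down it reaches from about 0.25 to 0.725 m from the base axis. Payload 9.7 kg.
Tool frame: the origin (TCP) lies at the very end of the fingers, on their centre line; the grasp point (between the pads) lies 19 mm behind it; y points along the fingers, x is the direction in which the jaws open and shut, and the axes are right-handed (so a half turn about y gives the same grasp; the last joint's range is limited). The gripper opens to 85 mm and grips with 20 to 120 N. Pads are 22 mm wide; open, the fingers measure 114 mm over their backs; the gripper's body (76 mm by 85 mm) begins 54 mm behind the grasp point. The pads swing forward as they close: fully open they stand 13 mm farther back than shut.
Start: joints at [72.078, 4.979, 10.078, 95.1, 0, 90], TCP at [0.169, 0.523, 0.231] pointing down, gripper open.
Joint ranges: [-179.16, 179.16], [-48.56, 103.87], [-65.8, 70.77], [-126.05, 130.52], [-82.76, 87.17], [-180, 180]. Speed limits (degrees/s): [127.2, 127.2, 147.25, 180, 180, 180].

## Interface

Orientations are given as [roll, pitch, yaw] about the fixed x, y, z axes, in that order (R = Rz(yaw) Ry(pitch) Rx(roll)).
In Python, from workcell import bot gives the robot as it stands.
- The arm moves only by the shell command python3 -m jog 'ROWS' [FORCE]. ROWS is JSON, a list of rows, each a list of 7 numbers: the closure, from 0 (fully open) to 1 (shut), then the shift along the world's x, y, z in units of 25 mm (1.0 is 25 mm), then the turn, a rotation vector about the world's x, y, z in units of 5 degrees (1.0 is 5 degrees). A call has 1 to 5 rows; each row is the pose to reach, as a shift and turn from the pose commanded when the call began; what a row does not reach only later rows make up. A row lasts 1/10 s, in which the tool goes at most 50 mm and 8.59 degrees, less where a joint would pass 70% of its speed; a pose out of reach is approached as far as the arm can. A call with a gripper value outside its range is refused whole. The fingers move at their own pace and stop on an object; FORCE is the grip in N (left out, the last holds). Time passes only in rows, so rows that repeat a pose let the fingers close. It gives the time, the measured TCP pose, the force and the opening at its end, in the units of the state.
- bot.get_obs(): the state, without advancing time (a new reading comes with each control period).
- bot.camera(name): name is "scene" or "top" or "wrist"; returns (picture, depth): 420x560x3 uint8, red, green, blue; 420x560 float32, m along the optical axis (not along the pixel's ray), 0 where there is no reading.
- bot.camera_model(name): a dict with "fx", "fy", "cx", "cy" (pixels), "rvec" (rotation vector, rad) and "tvec" (3), from world to camera coordinates, as OpenCV has them; the wrist camera has in their place "tool_from_camera" (4x4, takes a point from camera to tool coordinates, whose origin is the TCP and whose axes are the tool frame's). Camera axes: x right, y down, z forward; pixel columns grow to the right and rows downward; lengths in m; the calibration is good to about 2 mm. A picture is of the moment at which its call begins: read the wrist's pose just before it. camera_model takes no time and is no camera call.
- bot.job_done(): hands the job in, once; it reports no verdict.
Trained networks look in the newest picture that a camera, given by its name, has taken for a name from the list of things; names that differ only in an ending like _2 or _b are one class to them, and where a whole thing is asked for, a point or a joint stands for the part that bears it (a point fixed in the world has none). Each returns a list of dicts, best first, with "conf" (0 to 1); they miss things now and then, are a little off and sometimes report something else, mostly with a low value. They report only what shows in the picture. A call takes as long as a camera call. They do not tell look-alikes from the thing itself.
- bot.regions_of(camera, label): "pixels" (420x560 bool, what is visible of it) and "point" ([row, column] in pixels, amid what is visible of it).
The state is a dict: "time": time; "q": joint angles; "qd": joint speeds; "joint_efforts": joint torques, N m; "ee_pos": TCP position; "tcp_rot": TCP orientation; "wrist_force": force on the tool from outside, world axes, zero at the start; "torque": the same for the moment, N m; "opening": finger opening in m.
Only numpy, scipy, OpenCV 4.12 (cv2) and the standard library are available. Lean on these libraries where they do the work, as an engineer would, in place of code of your own. Each camera call takes 0.05 s, during which the arm holds its last target. There are 200 camera calls.

## Task

Pick up the dish drawer with its Petri dish, keep it level, slide it under the scanner's rail lips and fully home so that its front panel closes flush against the hood, and let go. Then press the small lamp key all the way down and, after it, the large scan key, one at a time and only with the drawer home. The dish must stay between its pins; leave the other things on the bench alone.

Things in the scene. Friction and masses are not known exactly. Their poses are not given: they have to be found in the camera images.
- scanner: Dish scanner, fixed: a low white hood 125 deep (x), 160 wide (y), top at z 95 mm, on a grey base. Origin: at bench level (z 0) under the middle of the hood's front face; +x runs level into the slot, +y is to the left for someone facing the slot, z up. Slot 116 mm wide, floor at z 12, roof at z 45 mm; the floor goes on as an open ledge to x -70 mm.
- rail_mouth (a point): Mouth of the rails: mid-width on the slot's floor at scanner (-50, 0, 12) mm, same axes. Aluminium rails run along both sides, 116 mm between their webs; inward lips, 100 mm apart, undersides 11 and tops 15 mm above this floor, from inside the hood out to scanner x -36 mm, then upturned and flared lead-ins to x -62 mm. The drawer's plate enters only from the front, under the lips.
- drawer: Loose dish drawer, 0.3 kg: aluminium plate 110 wide (y), 5 thick, x -5 to 105 mm, with an upright white front panel at x -5 to 0 mm (136 wide from z 21 to 73 mm, 92 wide below, to pass between the lips). Origin: underside of the plate, mid-width, at the panel's rear face; +x is the way in, z up. Fully home, panel against hood, its frame is the scanner's raised 12 mm.
- drawer_grip (a point): Middle of the drawer's grip, the place to take hold: an upright black fin in front of the panel, 16 mm thick (y), 60 long (x -64 to -4 mm), from z 37 to 67 mm. This point is at drawer (-40, 0, 52) mm; the axes are the drawer's.
- dish: Loose open Petri dish with pale agar, 90 mm across, 14 mm high, on the drawer's plate between four steel pins of 6 mm height (about 2 mm play). Origin: centre of its underside, at drawer (52, 0, 5) mm when in place.
- lamp_key_top (a point): Top of the small lamp key: a white round key 22 mm across, on top of the hood near its front edge, on the left for someone facing the slot (scanner +y). At rest its top is 107 mm above the bench. It is pressed straight down.
- scan_key_top (a point): Top of the large scan key: a white round key 38 mm across beside the lamp key, on the right (scanner -y). At rest its top is 107 mm above the bench. It is pressed straight down.
- lamp_key (a joint): Travel of the lamp key in m: 0 up, 0.005 fully down; a spring (1.5 N to start, 4 N fully down) returns it.
- scan_key (a joint): Travel of the scan key in m: 0 up, 0.005 fully down; spring as the lamp key's.
- amber_bottle: Bystander: amber bottle, 66 mm across, 135 high. Origin: centre of its underside.
- tip_box: Bystander: blue pipette tip box with clear lid, 84x122x86 mm. Origin: centre of its underside.
- slide_box: Bystander: flat dark blue slide box, 102x175x40 mm. Origin: centre of its underside.
Things that resemble listed ones, but are neither listed nor needed, are in the scene too. Leave any orange look-alike of the dish alone.

How it is judged:
By the outcome, as a careful person would: the job done as asked, in the order asked, and still so for the second after the job is handed in, with the robot touching nothing.
It also fails if it takes over 50 s, if anything falls off the work surface, if the arm or the gripper's body presses on something with over 40 N, if the wrist force passes 120 N, or if a joint passes its speed limit or range.

## Working session

There is one attempt and no reset: what is moved stays moved. The work goes in short steps, Python scripts to look and compute and a shell command to move; the robot and the scene stay as the last step left them, time stands still between calls to the robot, and variables do not carry over. Pictures are saved under pics/ and viewed, about 8 in all and at most 12, crops included, and the job is handed in when it is done.

```bash
mkdir -p pics; cat > h.py <<'E'
import numpy as np, cv2
from workcell import bot
from scipy.spatial.transform import Rotation as R
def cap(n):
    o=bot.get_obs(); p,d=bot.camera(n); return o,p,d
def save(p,f): cv2.imwrite('pics/'+f,p[:,:,::-1])
def world(n,d,o=None):
    m=bot.camera_model(n); v,u=np.mgrid[0:420,0:560]
    P=np.stack([(u-m['cx'])/m['fx']*d,(v-m['cy'])/m['fy']*d,d],-1)
    if n=='wrist':
        T=np.array(m['tool_from_camera']); P=P@T[:3,:3].T+T[:3,3]
        r=R.from_euler('xyz',o['tcp_rot'],degrees=True).as_matrix()
        return P@r.T+np.array(o['ee_pos'])
    r=cv2.Rodrigues(np.array(m['rvec'],float))[0]
    return (P-np.array(m['tvec']).ravel())@r
E
python3 - <<'E'
from h import *
print(bot.get_obs())
out=[]
for n in ['scene','top']:
    o,p,d=cap(n); np.savez(n,p=p,d=d,W=world(n,d)); out.append(p)
    for l in ['drawer','scanner','drawer_grip','dish','lamp_key','scan_key','amber_bottle','tip_box','slide_box']:
        W=world(n,d)
        for r in bot.regions_of(n,l)[:3]:
            k=r['pixels']&(d>0); q=W[k]
            print(n,l,round(r['conf'],2),r['point'],k.sum(),np.round(np.median(q,0),3),np.round(np.percentile(q,2,axis=0),3),np.round(np.percentile(q,98,axis=0),3))
save(out[0],'scene.png');save(out[1],'top.png')
E
```

```text
{'time': 0.0, 'q': array([7.20777039e+01, 5.01101749e+00, 1.00333769e+01, 9.50997460e+01,
       8.76376281e-04, 9.00013135e+01]), 'qd': array([-0.02643088, -0.04738807,  0.01570781,  0.11162982,  0.04056041,
       -0.03513167]), 'joint_efforts': array([-8.31608450e-04, -5.20386171e+01,  4.64805257e+01,  1.62239769e-02,
        1.28863767e-04,  8.37078460e-06]), 'ee_pos': array([0.16917257, 0.5230865 , 0.23057422]), 'tcp_rot': array([-8.99991254e+01,  7.73866378e-02,  7.20763904e+01]), 'wrist_force': array([ 0.18679787,  0.22592157, -0.04893007]), 'torque': array([ 0.0584459 ,  0.03633338, -0.01205895]), 'opening': 0.08564140770666416}
scene drawer 0.87 [249.5, 356.4] 1118 [0.553 0.264 0.023] [0.49  0.218 0.001] [0.632 0.361 0.074]
scene drawer_grip 0.79 [251.6, 350.4] 1067 [0.549 0.263 0.027] [0.49  0.218 0.001] [0.63  0.361 0.074]
scene drawer_grip 0.69 [267.4, 219.0] 4343 [ 0.683 -0.086  0.093] [ 0.555 -0.191  0.007] [0.766 0.017 0.108]
scene dish 0.82 [261.7, 366.9] 727 [0.57  0.3   0.012] [0.526 0.261 0.007] [0.615 0.341 0.02 ]
scene dish 0.75 [208.5, 259.4] 581 [ 0.395 -0.033 
[... 1495 characters left out ...]
 [195.9, 193.4] 462 [0.573 0.303 0.01 ] [0.531 0.261 0.002] [0.612 0.343 0.019]
top scan_key 0.67 [172.1, 304.1] 84 [ 0.624 -0.105  0.106] [ 0.609 -0.12   0.099] [ 0.642 -0.089  0.112]
top amber_bottle 0.72 [146.6, 191.1] 410 [0.716 0.3   0.102] [0.7   0.276 0.009] [0.745 0.333 0.137]
top amber_bottle 0.48 [171.8, 307.3] 103 [ 0.624 -0.107  0.106] [ 0.608 -0.125  0.096] [ 0.642 -0.089  0.112]
top tip_box 0.7 [149.4, 232.3] 1050 [0.715 0.155 0.083] [0.68  0.094 0.004] [0.77  0.218 0.091]
top slide_box 0.61 [247.0, 362.5] 1355 [ 0.354 -0.279  0.039] [ 0.293 -0.36   0.026] [ 0.417 -0.198  0.046]
top slide_box 0.56 [202.8, 200.4] 533 [0.536 0.278 0.022] [ 0.485  0.22  -0.002] [0.631 0.364 0.076]
```

```bash
python3 - <<'E'
import cv2,numpy as np
a=cv2.imread('pics/scene.png')[150:340,140:430];b=cv2.imread('pics/top.png')[110:330,130:430]
print(a.shape,b.shape)
a=cv2.resize(a,(400,262),interpolation=cv2.INTER_CUBIC); b=cv2.resize(b,(400,293),interpolation=cv2.INTER_CUBIC)
a=cv2.resize(a,(800,524)); b=cv2.resize(b,(800,586))
cv2.imwrite('pics/a.png',a);cv2.imwrite('pics/b.png',b)
E
```

```text
(190, 290, 3) (220, 300, 3)
```

View pics/a.png

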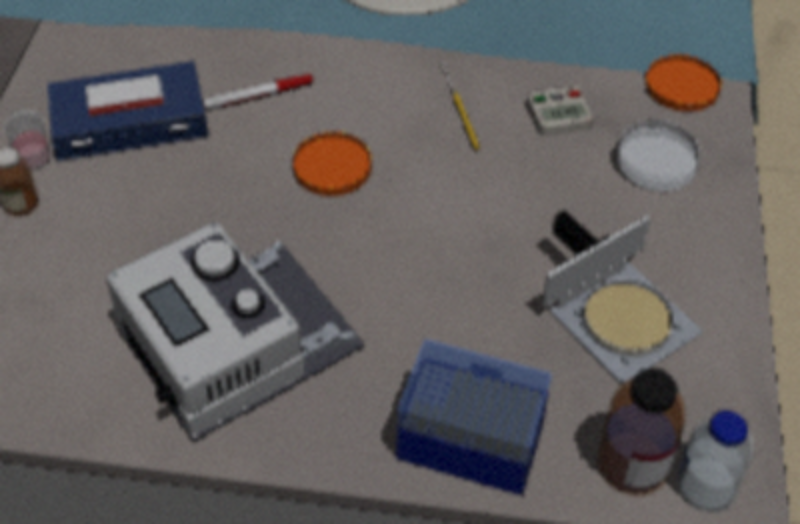

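View pics/b.png

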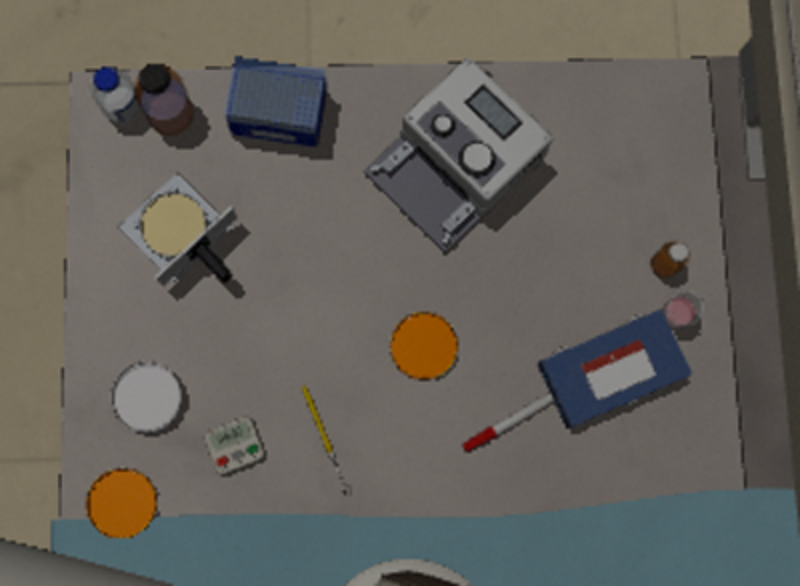

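The pictures show the real drawer with its agar dish at scene-crop (620,310) and top-crop (175,225). The scanner's slot faces front-left, with its keys at top-crop (443,124) and (477,157). Next I fit both poses.

```bash
python3 - <<'E'
from h import *
for n in ['top','scene']:
    f=np.load(n+'.npz'); W=f['W'];d=f['d'];p=f['p'].astype(int)
    box=lambda x0,x1,y0,y1,z0,z1:(d>0)&(W[...,0]>x0)&(W[...,0]<x1)&(W[...,1]>y0)&(W[...,1]<y1)&(W[...,2]>z0)&(W[...,2]<z1)
    # hood top
    q=W[box(.5,.8,-.22,.05,.088,.1)]; r=cv2.minAreaRect((q[:,:2]*1000).astype(np.float32)); print(n,'hood',len(q),r,np.median(q[:,2]))
    pan=W[box(.45,.68,.18,.4,.035,.09)]; 
    k=box(.45,.68,.18,.4,.03,.09); dark=p.sum(-1)<150
    A=W[k&~dark];B=W[k&dark]
    c=A[:,:2].mean(0);u=np.linalg.svd(A[:,:2]-c)[2][0]; t=(A[:,:2]-c)@u
    print('panel',len(A),c,u,t.min(),t.max(),A[:,2].max()); print('fin',len(B),B.mean(0),B[:,2].max())
    k=box(.45,.68,.18,.4,.005,.03)&(p[...,0]-p[...,2]>25); print('agar',k.sum(),W[k].mean(0),(W[k].max(0)+W[k].min(0))/2)
    k=box(.5,.8,-.22,.05,.1025,.115); 
    q=W[k];l,lab,cen=cv2.kmeans((q[:,:2]).astype(np.float32),2,None,(3,50,1e-6),5,0); print('keys',cen,[ (lab==i).sum() for i in (0,1)],np.median(q[:,2]))
m=bot.camera_model('wrist'); print(np.round(m['tool_from_camera'],3),m['fx'])
E
```

```text
top hood 1297 ((669.2613525390625, -109.19346618652344), (160.3476104736328, 126.10253143310547), 42.32400131225586) 0.09486121085269805
panel 106 [0.52771425 0.26412634] [-0.68113597  0.73215695] -0.06876332681189408 0.06573896921993876 0.0795737329382961
fin 146 [0.51377403 0.24950186 0.06037549] 0.07818631873712062
agar 376 [0.57067487 0.30319521 0.0107669 ] [0.56876746 0.30117157 0.01258276]
keys [[ 0.6271456  -0.10638207]
 [ 0.6790124  -0.07110562]] [np.int64(86), np.int64(38)] 0.1064186737047945
scene hood 2118 ((671.94580078125, -108.65887451171875), (164.3362274169922, 125.55712127685547), 42.37932205200195) 0.09579766753948926
panel 405 [0.53272955 0.26028476] [ 0.68737795 -0.7262999 ] -0.0725072445760836 0.06604416916322933 0.07752357981715242
fin 130 [0.51076443 0.23737059 0.061506  ] 0.0748649080399721
agar 559 [0.57023866 0.30109354 0.01162404] [0.57254831 0.29990403 0.01470519]
keys [[ 0.6757343  -0.06441119]
 [ 0.6282943  -0.10573672]] [np.int64(53), np.int64(133)] 0.10758855309190848
[[ 1.    -0.     0.    -0.   ]
 [-0.    -0.293  0.956 -0.143]
 [-0.    -0.956 -0.293  0.074]
 [ 0.     0.     0.     1.   ]] 306.58072337110787
```

```bash
r='[0,6.5,-5.5,0,0,0,6]'; python3 -m jog '[[0,6.5,-5.5,0,0,0,6],[0,6.5,-5.5,0,0,0,6],[0,6.5,-5.5,0,0,0,6],[0,6.5,-5.5,0,0,0,6],[0,6.5,-5.5,0,0,0,6]]'; python3 -c "
from h import *; print(bot.get_obs()['q'])"
```

```text
time: 1.5
ee_pos: [0.3337, 0.3836, 0.2315]
tcp_rot: [-90.0, 0.0, 102.2]
wrist_force: [-0.5, 1.0, 0.1]
opening: 0.0854
[ 4.89971566e+01 -7.42323906e-01  4.20739154e+00  9.49295184e+01
 -3.11409040e-02  3.67744011e+01]
```

```bash
python3 -m jog '[[0,6.8,-5.8,-0.8,0,0,6.2],[0,6.8,-5.8,-0.8,0,0,6.2],[0,6.8,-5.8,-0.8,0,0,6.2],[0,6.8,-5.8,-0.8,0,0,6.2],[0,6.8,-5.8,-0.8,0,0,6.2]]'; python3 -m jog '[[0,0,0,0,0,0,0]]'; python3 - <<'E'
from h import *
o,p,d=cap('wrist'); W=world('wrist',d,o); np.savez('w1',p=p,d=d,W=W); save(p,'w1.png'); print(o['ee_pos'],o['tcp_rot'])
for l in ['drawer_grip','dish','drawer']:
    for r in bot.regions_of('wrist',l)[:2]:
        k=r['pixels']&(d>0); q=W[k]; print(l,r['conf'],r['point'],np.round(np.median(q,0),3),np.percentile(q,2,axis=0),np.percentile(q,98,axis=0))
E
```

```text
time: 2.0
ee_pos: [0.5032, 0.239, 0.2111]
tcp_rot: [-90.0, 0.0, 133.3]
wrist_force: [-0.1, 1.5, -0.9]
opening: 0.0853
time: 2.1
ee_pos: [0.5044, 0.2375, 0.21]
tcp_rot: [-89.9, 0.0, 132.8]
wrist_force: [-0.8, -0.2, -0.2]
opening: 0.0851
[0.50439141 0.23754345 0.21001615] [-8.99191140e+01  2.95667036e-02  1.32832090e+02]
drawer_grip 0.84 [229.0, 282.9] [0.53  0.261 0.051] [0.48535988 0.21764727 0.00419129] [0.63153304 0.3637352  0.07435487]
dish 0.83 [65.9, 546.8] [0.225 0.348 0.007] [0.19617812 0.32168089 0.00298571] [0.24515851 0.38660627 0.01572717]
dish 0.81 [266.2, 283.0] [0.576 0.307 0.012] [0.5337569  0.26418206 0.01021412] [0.61243867 0.34419927 0.02014716]
drawer 0.85 [231.7, 280.4] [0.53  0.263 0.05 ] [0.48503597 0.21789356 0.00245182] [0.6320058  0.36373237 0.07435063]
```

View pics/w1.png

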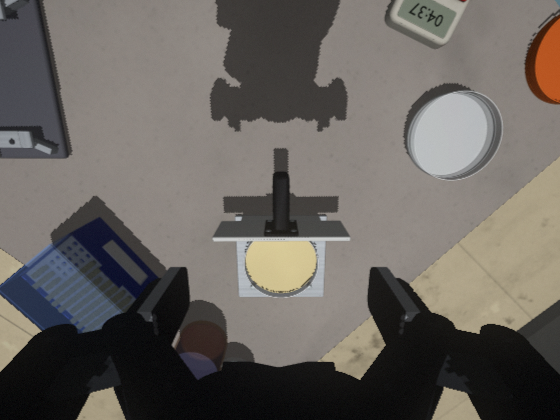

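The fin is at column 281, rows 172–232, nearly aligned with the jaws, and the dish is between its pins. I'll refine this numerically.

```bash
python3 - <<'E'
from h import *
f=np.load('w1.npz');W=f['W'];p=f['p'].astype(int);d=f['d']
m=np.zeros(d.shape,bool);m[160:330,200:360]=1
z=W[...,2];m&=d>0
def line(q):
    c=q.mean(0);u=np.linalg.svd(q-c)[2][0];t=(q-c)@u;s=(q-c)@np.array([-u[1],u[0]]);return c,np.degrees(np.arctan2(u[1],u[0]))%180,np.round([t.min(),t.max(),s.min(),s.max()],4)
dark=p.sum(-1)<140
fin=m&dark&(z>.055)&(z<.08);q=W[fin];print('fin',len(q),line(q[:,:2]),np.median(q[:,2]))
pan=m&~dark&(z>.066)&(z<.08);q=W[pan];print('pan top',len(q),line(q[:,:2]),np.median(q[:,2]))
pl=m&(z>.001)&(z<.009)&(p.sum(-1)>0);q=W[m&(z>.009)&(z<.0125)&(p[...,0]-p[...,2]>25)];print('agar',len(q),(q.min(0)+q.max(0))/2,q.mean(0))
E
```

```text
fin 1114 (array([0.50876432, 0.24413629]), np.float64(42.99092222680763), array([-0.032 ,  0.0264, -0.0167,  0.0167])) 0.06752364937770815
pan top 928 (array([0.53028908, 0.26269063]), np.float64(133.24103841873412), array([-0.0695,  0.0665, -0.013 ,  0.0037])) 0.07316255316789848
agar 2680 [0.57083515 0.30272609 0.01075777] [0.57338539 0.30427868 0.01150595]
```

```bash
python3 -m jog '[[0.3,-0.05,0.02,-2,0,0,0.05],[0.3,-0.05,0.02,-4,0,0,0.05],[0.3,-0.05,0.02,-5.5,0,0,0.05],[0.3,-0.05,0.02,-6.5,0,0,0.05],[0.3,-0.05,0.02,-7,0,0,0.05]]' 90; python3 -m jog '[[0.3,0,0,0,0,0,0],[0.3,0,0,0,0,0,0]]'; python3 -c "
from h import *; o=bot.get_obs();print(o['ee_pos'],o['tcp_rot'])"
```

```text
time: 2.8
ee_pos: [0.4985, 0.2419, 0.0341]
tcp_rot: [-89.8, -0.1, 133.4]
wrist_force: [-0.2, -0.0, -0.7]
opening: 0.0598
time: 3.0
ee_pos: [0.5008, 0.2421, 0.0379]
tcp_rot: [-90.1, 0.0, 133.4]
wrist_force: [-0.3, -0.1, 0.8]
opening: 0.06
[0.5008469  0.24214311 0.03785253] [-9.01003866e+01  3.00714634e-02  1.33379019e+02]
```

```bash
python3 -m jog '[[0.7,0,0,0,0,0,0],[0.9,0,0,0,0,0,0],[0.9,0,0,0,0,0,0],[1,0,0,0,0,0,0],[1,0,0,0,0,0,0]]' 90;python3 -m jog '[[1,0,0,0,0,0,0],[1,0,0,0,0,0,0],[1,0,0,0,0,0,0]]'
```

```text
time: 3.5
ee_pos: [0.5013, 0.2414, 0.0374]
tcp_rot: [-90.1, 0.1, 133.3]
wrist_force: [-0.6, -1.5, 4.0]
opening: 0.0146
time: 3.8
ee_pos: [0.5013, 0.2414, 0.0375]
tcp_rot: [-90.1, 0.1, 133.3]
wrist_force: [0.1, -0.9, 5.5]
opening: 0.0146
```

```bash
python3 -m jog '[[1,0,0,0.3,0,0,0],[1,0,0,0.9,0,0,0],[1,0,0,1.7,0,0,0],[1,0,0,2.5,0,0,0],[1,0,0,3,0,0,0]]';python3 -m jog '[[1,0,0,0.3,0,0,0],[1,0,0,0.3,0,0,0],[1,0,0,0.3,0,0,0]]'; python3 - <<'E'
from h import *
o,p,d=cap('wrist'); W=world('wrist',d,o); np.savez('w2',p=p,d=d,W=W); save(p,'w2.png'); print(o['ee_pos'],o['tcp_rot'],o['wrist_force'],o['torque'])
k=(d>0)&(p[...,0].astype(int)-p[...,2]>25); k[:150]=0;k[330:]=0;k[:,:200]=0;k[:,360:]=0
r=R.from_euler('xyz',o['tcp_rot'],degrees=True).as_matrix(); t=(W[k]-o['ee_pos'])@r
print('agar in tool',(t.min(0)+t.max(0))/2,np.median(t,0)); A=np.c_[t[:,[0,2]],np.ones(len(t))]; print(np.linalg.lstsq(A,t[:,1],rcond=None)[0])
E
```

```text
time: 4.3
ee_pos: [0.5008, 0.2415, 0.1136]
tcp_rot: [-90.1, 0.0, 133.3]
wrist_force: [0.4, -0.2, -3.6]
opening: 0.0148
time: 4.6
ee_pos: [0.5002, 0.2412, 0.1181]
tcp_rot: [-89.9, -0.0, 133.3]
wrist_force: [-0.9, -0.1, -3.3]
opening: 0.0147
[0.5002388  0.24119743 0.11811368] [-8.99478282e+01 -1.84794547e-02  1.33328816e+02] [-0.86354769 -0.05099638 -3.29265677] [-0.21471632  0.21428498  0.01311373]Traceback (most recent call last):
  File "<stdin>", line 5, in <module>
    return umr_minimum(a, axis, None, out, keepdims, initial, where)
ValueError: zero-size array to reduction operation minimum which has no identity
```

View pics/w2.png

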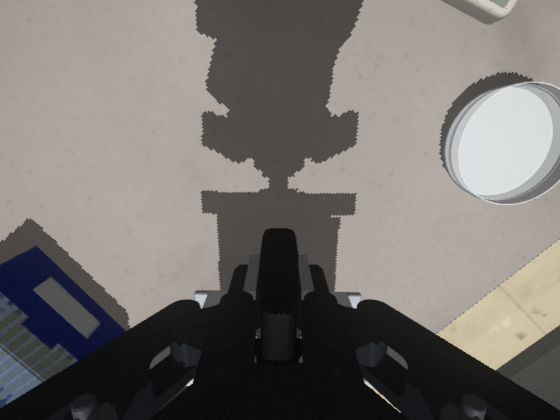

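The fin sits between the pads and the drawer hangs from them; the fingers hide the plate. Next I swing round in front of the slot.

```bash
python3 -m jog '[[1,0,-0.2,0,0,0,-0.5],[1,-0.1,-0.5,0,0,0,-1.5],[1,-0.2,-1,0,0,0,-2.7],[1,-0.2,-1.5,0,0,0,-3.9],[1,-0.2,-2,0,0,0,-5.1]]';python3 -m jog '[[1,-0.1,-0.5,0,0,0,-1.3],[1,-0.1,-1,0,0,0,-2.6],[1,-0.2,-1.4,0,0,0,-3.9],[1,-0.2,-1.8,0,0,0,-5.2],[1,-0.3,-2.2,0,0,0,-6.5]]';python3 -m jog '[[1,-0.1,-0.5,0,0,0,-1.3],[1,-0.2,-0.9,0,0,0,-2.6],[1,-0.2,-1.2,0,0,0,-3.9],[1,-0.3,-1.4,0,0,0,-5.2],[1,-0.3,-1.4,0,0,0,-6.1]]';python3 -m jog '[[1,0,0,0,0,0,-0.5],[1,0,0,0,0,0,-0.5],[1,0,0,0,0,0,-0.5],[1,0,0,0,0,0,-0.5]]'; cat > chk.py <<'E'
from h import *
import sys
for n in ['top','scene']:
    o,p,d=cap(n); W=world(n,d); np.savez('c_'+n,p=p,d=d,W=W); save(p,sys.argv[1]+n+'.png')
    r=R.from_euler('xyz',o['tcp_rot'],degrees=True).as_matrix(); t=(W-o['ee_pos'])@r  # tool: x lat, y down, z = away from hood
    pi=p.astype(int)
    k=(d>0)&(pi[...,0]-pi[...,2]>25)&(abs(t[...,0])<.07)&(t[...,2]<-.03)&(t[...,2]>-.16)&(t[...,1]<.06)&(t[...,1]>-.02)
    if k.sum()>30:
        q=t[k]; A=np.c_[q[:,[0,2]],np.ones(len(q))]; c=np.linalg.lstsq(A,q[:,1],rcond=None)[0]
        print(n,'agar',k.sum(),np.round((q.min(0)+q.max(0))/2,4),np.round(q.mean(0),4),'tilt deg',np.round(np.degrees(c[:2]),1))
o=bot.get_obs();print(np.round(o['ee_pos'],4),np.round(o['tcp_rot'],2),o['wrist_force'])
E
python3 chk.py pre
```

```text
time: 5.15
ee_pos: [0.4949, 0.1907, 0.1177]
tcp_rot: [-89.9, 0.0, 107.6]
wrist_force: [0.5, -0.4, -3.6]
opening: 0.0151
time: 5.65
ee_pos: [0.4876, 0.1358, 0.1177]
tcp_rot: [-89.9, 0.0, 75.1]
wrist_force: [-0.3, 0.4, -3.5]
opening: 0.0148
time: 6.15
ee_pos: [0.4798, 0.1007, 0.1179]
tcp_rot: [-89.9, 0.1, 44.5]
wrist_force: [0.1, 1.2, -3.4]
opening: 0.0145
time: 6.55
ee_pos: [0.4804, 0.1014, 0.1184]
tcp_rot: [-90.0, 0.0, 42.4]
wrist_force: [0.5, -0.8, -3.6]
opening: 0.0145
top agar 213 [-0.0079  0.0273 -0.1031] [-0.0127  0.0271 -0.1076] tilt deg [-0.2 -2. ]
scene agar 533 [-0.0064  0.024  -0.0927] [-0.0022  0.0261 -0.092 ] tilt deg [-1.4  1.1]
[0.4805 0.1014 0.1187] [-8.999e+01  1.000e-02  4.237e+01] [-0.27694142  0.57080746 -3.2744742 ]
```

```bash
cat > rel.py <<'E'
from h import *
def run(W,d,p,o,tag):
    a=np.radians(-47.65); X=np.array([np.cos(a),np.sin(a)]);Y=np.array([-X[1],X[0]]); O=np.array([.6285,-.0627])
    s=np.stack([(W[...,:2]-O)@X,(W[...,:2]-O)@Y,W[...,2]],-1)
    ok=d>0
    def st(name,k):
        q=s[k]
        if len(q)<20: print(tag,name,len(q));return
        r=cv2.minAreaRect((q[:,:2]*1000).astype(np.float32))
        print(tag,name,len(q),'x',np.round(np.percentile(q[:,0],[0,1,50,99,100])*1e3,1),'y',np.round(np.percentile(q[:,1],[0,1,50,99,100])*1e3,1),'z',np.round(np.median(q[:,2])*1e3,1),'rect',np.round(np.r_[r[0],r[1],r[2]],1))
    b=lambda x0,x1,y0,y1,z0,z1: ok&(s[...,0]>x0)&(s[...,0]<x1)&(s[...,1]>y0)&(s[...,1]<y1)&(s[...,2]>z0)&(s[...,2]<z1)
    st('hoodtop',b(-.03,.16,-.1,.1,.088,.1)); st('ledge',b(-.09,-.01,-.1,.1,.007,.018)); st('rail L',b(-.09,-.01,.03,.1,.023,.05)); st('rail R',b(-.09,-.01,-.1,-.03,.023,.05))
    if o is not None:
        t=(np.array(o['ee_pos'])[:2]-O); tx,ty=t@X,t@Y; print('TCP in scanner mm',np.round([tx*1e3,ty*1e3],1),'yaw err',o['tcp_rot'][2]-42.35)
        zt=o['ee_pos'][2]
        light=p.astype(int).sum(-1)>200
        st('panel',b(tx+.025,tx+.055,ty-.09,ty+.09,zt+.012,zt+.05)&light)
        st('plate',b(tx+.055,tx+.17,ty-.08,ty+.08,zt-.045,zt-.018))
    return s
if __name__=='__main__':
    o=bot.get_obs()
    for n in ['top','scene']:
        f=np.load('c_'+n+'.npz'); run(f['W'],f['d'],f['p'],o,n)
        f=np.load(n+'.npz'); run(f['W'],f['d'],f['p'],None,n+'0')
E
python3 rel.py
python3 - <<'E'
import cv2
a=cv2.imread('pics/prescene.png')[180:320,180:400];cv2.imwrite('pics/c.png',cv2.resize(a,(792,504),interpolation=cv2.INTER_CUBIC))
E
```

```text
top hoodtop 1303 x [ -1.7   1.   65.8 121.9 124.4] y [-80.9 -79.7  -0.5  76.1  79.1] z 94.7 rect [ 61.3  -0.9 160.  126.1  90. ]
top ledge 438 x [-71.8 -69.3 -38.5 -10.4 -10.1] y [-95.9 -81.   -4.   77.   92.8] z 12.0 rect [-39.7  -1.4 188.9  60.6  88.2]
top rail L 47 x [-62.9 -60.5 -34.1 -10.7 -10.2] y [48.4 48.7 56.5 67.6 69.5] z 27.8 rect [-36.5  57.6  19.5  53.7  84.3]
top rail R 55 x [-62.8 -62.5 -34.3 -10.6 -10.2] y [-75.1 -73.6 -60.  -50.9 -50.8] z 27.6 rect [-37.5 -61.5  52.4  20.7   7.2]
TCP in scanner mm [-221.     1.1] yaw err 0.02045031132998787
top panel 0
top plate 421 x [-156.7 -152.1 -104.4  -77.4  -76.5] y [-56.2 -54.9 -20.9  47.6  53.4] z 88.9 rect [-116.1   -0.7  109.6   79.2   88.9]
top0 hoodtop 1297 x [ -1.2   0.7  65.7 121.9 124.9] y [-81.4 -79.4  -1.6  76.2  79. ] z 94.9 rect [ 61.8  -1.2 160.3 126.1  90. ]
top0 ledge 527 x [-87.3 -70.7 -44.1 -10.5 -10.1] y [-81.7 -80.4  -2.8  77.4  93.8] z 11.6 rect [-48.7   6.1 175.5  77.2  90. ]
top0 rail L 55 x [-62.3 -59.9 -32.9 -10.7 -10.6] y [48.2 48.6 57.3 69.2 69.5] z 27.4 rect [-36.7  57.4  18.9  53.4  84.3]
top0 rail
[... 780 characters left out ...]
152.7 rect [-185.3   15.9  107.8   13.2   89.4]
scene plate 1020 x [-166.  -164.9 -117.7  -75.8  -74.5] y [-56.  -53.    6.2  55.2  56.5] z 90.8 rect [-120.4    0.4  112.6   91.    89.4]
scene0 hoodtop 2118 x [  0.5   3.7  72.1 125.  126. ] y [-81.  -76.9  11.9  79.4  83.3] z 95.8 rect [ 63.2   1.1 125.6 164.3   0. ]
scene0 ledge 566 x [-77.4 -68.1 -46.6 -12.7 -10.7] y [-76.6 -67.6   7.5  78.9  84.2] z 12.5 rect [-50.9   3.5 163.   65.4  83.2]
scene0 rail L 90 x [-62.4 -62.  -31.2 -11.1 -11. ] y [46.8 47.9 59.2 70.4 71.1] z 27.3 rect [-37.3  58.1  21.   52.6  83.7]
scene0 rail R 59 x [-62.7 -61.5 -36.7 -21.5 -21.1] y [-73.2 -72.1 -59.8 -50.4 -50. ] z 28.4 rect [-42.9 -60.9  42.4  19.2   7.4]
```

View pics/c.png

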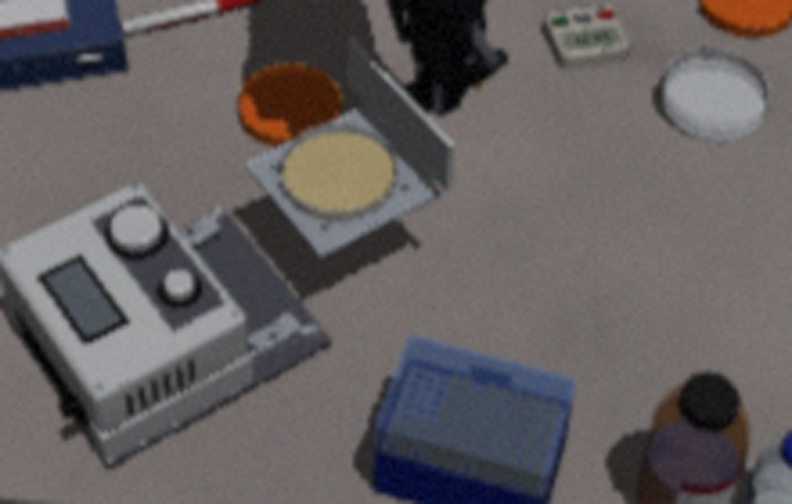

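Image: the held drawer is level and square to the slot, clear of the orange dish. Now a quick slope check of the plate, then I lower it.

```bash
cat > slope.py <<'E'
from rel import *
o=bot.get_obs()
a=np.radians(-47.65); X=np.array([np.cos(a),np.sin(a)]);Y=np.array([-X[1],X[0]])
for n in ['top','scene']:
    f=np.load('c_'+n+'.npz');W=f['W'];p=f['p'].astype(int)
    e=W[...,:2]-np.array(o['ee_pos'])[:2]; x=e@X-.04;y=e@Y; z=W[...,2]-o['ee_pos'][2]
    k=(f['d']>0)&(np.hypot(x-.052,y)>.048)&(x>.01)&(x<.104)&(abs(y)<.054)&(z<-.022)&(z>-.043)
    q=np.c_[x[k],y[k],np.ones(k.sum())]; zz=z[k]
    for _ in range(3):
        c=np.linalg.lstsq(q,zz,rcond=None)[0]; g=abs(zz-q@c)<.003; q,zz=q[g],zz[g]
    print(n,len(zz),'slope deg x,y',np.degrees(c[:2]).round(2),'plate top rel TCP at origin, front',c[2],c[2]+.105*c[0])
E
python3 slope.py
python3 -m jog '[[1,-0.02,-0.02,-0.4,0,0,0],[1,-0.02,-0.02,-1,0,0,0],[1,-0.02,-0.02,-1.7,0,0,0],[1,-0.02,-0.02,-2.2,0,0,0],[1,-0.02,-0.02,-2.2,0,0,0]]'; python3 chk.py low; python3 slope.py; python3 rel.py | grep -v 0
```

```text
top 87 slope deg x,y [-0.8   0.78] plate top rel TCP at origin, front -0.032696249037327485 -0.03415597625645305
scene 212 slope deg x,y [-0.38 -0.23] plate top rel TCP at origin, front -0.03191151919908998 -0.0326087529629367
time: 7.15
ee_pos: [0.4785, 0.1005, 0.061]
tcp_rot: [-89.9, 0.2, 42.3]
wrist_force: [-1.2, -0.4, -4.4]
opening: 0.0145
top agar 204 [-0.0085  0.0282 -0.102 ] [-0.0119  0.028  -0.1075] tilt deg [ 0.7 -0.5]
scene agar 512 [ 0.0004  0.0241 -0.0934] [-0.0017  0.0262 -0.092 ] tilt deg [-2.3  0.8]
[0.4798 0.1008 0.0635] [-8.998e+01  3.000e-02  4.233e+01] [ 0.41060631  0.16342005 -3.2103922 ]
top 72 slope deg x,y [-3.59  1.26] plate top rel TCP at origin, front -0.030839628596488908 -0.037419632090793006
scene 195 slope deg x,y [-0.18 -0.28] plate top rel TCP at origin, front -0.032939341951168766 -0.03326854892004072
scene panel 89 x [-195.9 -188.7 -182.  -179.1 -178.9] y [-28.8 -28.6  22.5  67.2  67.8] z 96.2 rect [-187.5   19.6   96.7   16.5   89.4]
```

```bash
python3 -m jog '[[1,0,0,-0.25,0,0,0],[1,0,0,-0.45,0,0,0],[1,0,0,-0.45,0,0,0],[1,0.13,-0.15,-0.45,0,0,0],[1,0.27,-0.3,-0.45,0,0,0]]'; python3 -m jog '[[1,0.13,-0.15,0,0,0,0],[1,0.27,-0.3,0,0,0,0],[1,0.4,-0.44,0,0,0,0],[1,0.54,-0.59,0,0,0,0],[1,0.67,-0.74,0,0,0,0]]'; cat > st.py <<'E'
from h import *
o=bot.get_obs(); a=np.radians(-47.65); X=np.array([np.cos(a),np.sin(a)]);Y=np.array([-X[1],X[0]]); O=np.array([.6285,-.0627])
e=np.array(o['ee_pos'])[:2]-O; f=o['wrist_force']
print('scanner x,y,z mm',(e@X*1e3).round(1),(e@Y*1e3).round(1),(o['ee_pos'][2]*1e3).round(1),'rot',np.round(o['tcp_rot'],2),'F x,y,z',(f[:2]@X).round(1),(f[:2]@Y).round(1),f[2].round(1),'T',o['torque'].round(2))
E
python3 st.py
```

```text
time: 7.75
ee_pos: [0.4872, 0.0931, 0.0528]
tcp_rot: [-90.0, -0.0, 42.3]
wrist_force: [0.6, 0.3, -3.8]
opening: 0.0147
time: 8.25
ee_pos: [0.5038, 0.0744, 0.0525]
tcp_rot: [-90.0, 0.0, 42.3]
wrist_force: [0.3, 0.6, -3.5]
opening: 0.0148
scanner x,y,z mm -185.4 0.2 52.5 rot [-90.     0.    42.32] F x,y,z -0.2 0.6 -3.5 T [0.21 0.15 0.02]
```

```bash
python3 -m jog '[[1,0.2,-0.22,0,0,0,0],[1,0.4,-0.44,0,0,0,0],[1,0.6,-0.66,0,0,0,0],[1,0.8,-0.88,0,0,0,0],[1,1,-1.1,0,0,0,0]]'; python3 st.py;python3 -m jog '[[1,0.2,-0.22,0,0,0,0],[1,0.4,-0.44,0,0,0,0],[1,0.6,-0.66,0,0,0,0],[1,0.8,-0.88,0,0,0,0],[1,1,-1.1,0,0,0,0]]'; python3 st.py
```

```text
time: 8.75
ee_pos: [0.5289, 0.0468, 0.0525]
tcp_rot: [-90.0, 0.0, 42.3]
wrist_force: [-0.1, -0.5, -4.0]
opening: 0.0147
scanner x,y,z mm -148.0 0.2 52.5 rot [-90.     0.    42.32] F x,y,z 0.2 -0.4 -4.0 T [0.2  0.17 0.03]
time: 9.25
ee_pos: [0.5539, 0.0193, 0.0525]
tcp_rot: [-90.0, 0.0, 42.3]
wrist_force: [0.0, 0.3, -4.1]
opening: 0.0142
scanner x,y,z mm -110.9 0.1 52.5 rot [-90.     0.    42.33] F x,y,z -0.2 0.2 -4.1 T [0.21 0.15 0.01]
```

```bash
python3 -m jog '[[1,0.2,-0.22,0,0,0,0],[1,0.4,-0.44,0,0,0,0],[1,0.6,-0.66,0,0,0,0],[1,0.8,-0.88,0,0,0,0],[1,0.94,-1.03,0,0,0,0]]'; python3 st.py; python3 chk.py mid;python3 slope.py; python3 -c "
import cv2
a=cv2.imread('pics/midscene.png')[190:310,180:340];cv2.imwrite('pics/m.png',cv2.resize(a,(800,600),interpolation=cv2.INTER_CUBIC))"
```

```text
time: 9.75
ee_pos: [0.5775, -0.0065, 0.0525]
tcp_rot: [-90.0, 0.0, 42.3]
wrist_force: [0.7, 0.5, -3.9]
opening: 0.0144
scanner x,y,z mm -75.9 0.2 52.5 rot [-90.     0.    42.32] F x,y,z 0.1 0.9 -3.9 T [ 0.12  0.15 -0.05]
[ 0.5774 -0.0064  0.0524] [-90.    0.   42.3] [ 0.46969192  0.27438329 -4.53425417]
top 0 slope deg x,y [0. 0.] plate top rel TCP at origin, front 0.0 0.0
scene 15 slope deg x,y [21.91  1.36] plate top rel TCP at origin, front -0.03454624906320179 0.005599444490499712
```

View pics/m.png

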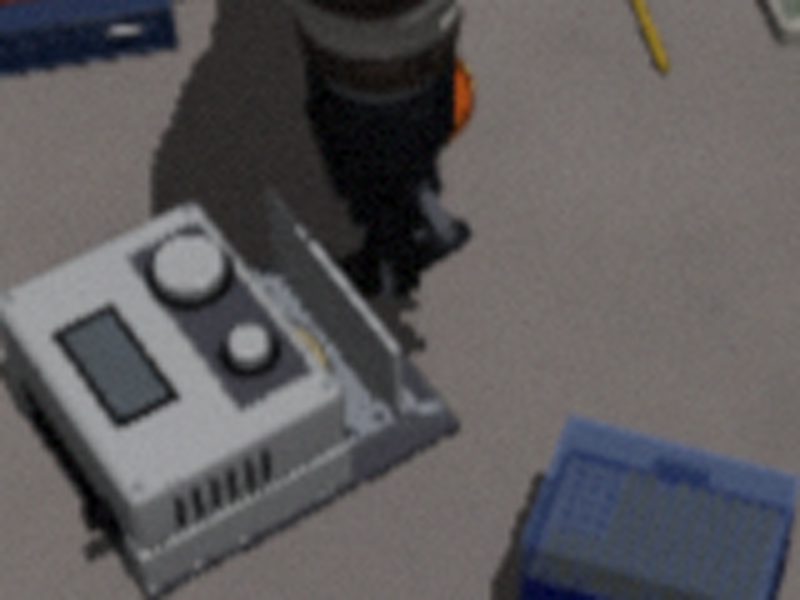

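The drawer is in the rails with the panel parallel to the hood, about 35 mm short of home. I'll keep advancing and ease it down towards the floor.

```bash
python3 -m jog '[[1,0.18,-0.2,-0.02,0,0,0],[1,0.36,-0.4,-0.04,0,0,0],[1,0.54,-0.59,-0.06,0,0,0],[1,0.7,-0.77,-0.08,0,0,0],[1,0.8,-0.88,-0.09,0,0,0]]'; python3 st.py; python3 -m jog '[[1,0.02,-0.02,0,0,0,0],[1,0.04,-0.04,0,0,0,0],[1,0.06,-0.066,0,0,0,0],[1,0.08,-0.09,0,0,0,0],[1,0.1,-0.11,0,0,0,0]]'; python3 st.py
```

```text
time: 10.35
ee_pos: [0.5973, -0.0285, 0.0501]
tcp_rot: [-90.0, 0.0, 42.3]
wrist_force: [-0.1, 0.2, -3.2]
opening: 0.0148
scanner x,y,z mm -46.3 0.0 50.1 rot [-9.000e+01  1.000e-02  4.231e+01] F x,y,z -0.2 0.1 -3.2 T [ 0.14  0.2  -0.01]
time: 10.85
ee_pos: [0.5995, -0.0306, 0.0503]
tcp_rot: [-90.0, -0.0, 42.3]
wrist_force: [-0.8, -0.1, -3.9]
opening: 0.0146
scanner x,y,z mm -43.3 0.2 50.3 rot [-90.    -0.    42.34] F x,y,z -0.5 -0.6 -3.9 T [ 0.13  0.18 -0.04]
```

```bash
python3 -m jog '[[1,0.02,-0.02,0,0,0,0],[1,0.04,-0.04,0,0,0,0],[1,0.06,-0.066,0,0,0,0],[1,0.07,-0.08,0,0,0,0],[1,0.08,-0.09,0,0,0,0]]'; python3 st.py; python3 -m jog '[[1,0.02,-0.02,0,0,0,0],[1,0.03,-0.03,0,0,0,0],[1,0.04,-0.04,0,0,0,0],[1,0.05,-0.055,0,0,0,0]]'; python3 st.py
```

```text
time: 11.35
ee_pos: [0.6013, -0.0327, 0.0503]
tcp_rot: [-90.0, 0.0, 42.3]
wrist_force: [-2.3, 1.8, -2.2]
opening: 0.0143
scanner x,y,z mm -40.5 0.1 50.3 rot [-89.96   0.    42.35] F x,y,z -2.8 -0.5 -2.2 T [0.61 0.63 0.25]
time: 11.75
ee_pos: [0.6014, -0.0333, 0.0501]
tcp_rot: [-89.8, 0.1, 42.4]
wrist_force: [-10.0, 6.9, 1.4]
opening: 0.0148
scanner x,y,z mm -40.0 -0.3 50.1 rot [-8.981e+01  5.000e-02  4.241e+01] F x,y,z -11.8 -2.7 1.4 T [1.46 1.69 0.61]
```

```bash
python3 -m jog '[[1,0,0,-0.03,0,0,0],[1,0,0,-0.06,0,0,0],[1,0,0,-0.06,0,0,0]]'; python3 st.py
```

```text
time: 12.05
ee_pos: [0.6015, -0.0332, 0.0496]
tcp_rot: [-89.8, 0.0, 42.4]
wrist_force: [-10.8, 7.8, 7.9]
opening: 0.0149
scanner x,y,z mm -40.0 -0.1 49.6 rot [-8.985e+01  2.000e-02  4.242e+01] F x,y,z -13.0 -2.8 7.9 T [1.28 2.07 0.57]
```

Seated on the floor and against the hood: TCP z is 49.6 mm against 49.5 predicted, and x is -40. Releasing.

```bash
python3 -m jog '[[0.8,0,0,0,0,0,0],[0.7,0,0,0,0,0,0],[0.6,0,0,0,0,0,0],[0.6,0,0,0,0,0,0]]'; python3 st.py; python3 -m jog '[[0.6,0,0,0.4,0,0,0],[0.6,0,0,1.2,0,0,0],[0.6,-0.5,0.5,2.2,0,0,0],[0.6,-1,1,3.2,0,0,0],[0.6,-1.5,1.6,4,0,0,0]]'; python3 -m jog '[[0.6,-1.2,1.3,1.5,0,0,0],[0.6,-1.2,1.3,1.5,0,0,0],[0.6,-1.2,1.3,1.5,0,0,0],[1,-1.2,1.3,1.5,0,0,0]]';  python3 st.py
python3 - <<'E'
from h import *
import rel
for n in ['wrist','top','scene']:
    o,p,d=cap(n); W=world(n,d,o); np.savez('f_'+n,p=p,d=d,W=W); save(p,'f_'+n+'.png')
    s=rel.run(W,d,p,None,n)
    k=(d>0)&(s[...,0]>-.02)&(s[...,0]<.02)&(abs(s[...,1])<.075)&(s[...,2]>.08)&(s[...,2]<.087)
    if k.sum(): print('panel top x',np.percentile(s[k][:,0],[1,50,99]),np.percentile(s[k][:,1],[1,99]),s[k][:,2].mean())
    for l in ['lamp_key','scan_key']:
        for r in bot.regions_of(n,l)[:2]:
            k=r['pixels']&(d>0)&(W[...,2]>.101)&(W[...,2]<.113)
            if k.sum()>10:
                q=W[k]; c=(q.min(0)+q.max(0))/2; print(n,l,round(r['conf'],2),k.sum(),'med',q.mean(0).round(4),'mid',c.round(4),'size',np.ptp(q,axis=0).round(3))
E
```

```text
time: 12.45
ee_pos: [0.603, -0.0345, 0.0489]
tcp_rot: [-90.0, -0.0, 42.3]
wrist_force: [-0.8, -0.0, -0.4]
opening: 0.034
scanner x,y,z mm -38.0 0.2 48.9 rot [-9.003e+01 -2.000e-02  4.231e+01] F x,y,z -0.5 -0.7 -0.4 T [ 0.04 -0.    0.02]
time: 12.95
ee_pos: [0.5651, 0.0058, 0.1511]
tcp_rot: [-90.1, -0.1, 42.3]
wrist_force: [0.1, 0.2, 0.6]
opening: 0.0343
time: 13.35
ee_pos: [0.5355, 0.0379, 0.1858]
tcp_rot: [-90.0, 0.0, 42.3]
wrist_force: [0.2, 0.1, -0.0]
opening: 0.021
scanner x,y,z mm -137.0 -1.0 185.8 rot [-9.001e+01  1.000e-02  4.233e+01] F x,y,z 0.0 0.2 -0.0 T [ 0.02 -0.01  0.02]
wrist hoodtop 805 x [-1.1 -0.6  2.3  9.2  9.7] y [-30.4 -30.   -1.   29.   29.5] z 93.8 rect [ 4.3 -0.5 59.9 10.8 89.9]
wrist ledge 3133 x [-70.6 -69.9 -55.3 -11.6 -10.1] y [-81.1 -79.2  -2.1  77.9  79.4] z 12.7 rect [-4.030e+01 -8.000e-01  6.040e+01  1.605e+02  1.000e-01]
wrist rail L 193 x [-64.7 -64.  -49.9 -27.6 -25.4] y [56.8 57.7 64.8 72.2 72.6] z 27.1 rect [-45.8  63.   13.7  38.9  79.3]
wrist rail R 193 x [-64.2 -63.2 -49.4 -27.3 -25.3] y [-74.4 -73.4 -65.9 -58.6 -57.7] z 27.3 rect [-45.6 -64.   
[... 940 characters left out ...]
.5   2.7 155.5  57.9  89. ]
scene rail L 96 x [-61.9 -61.1 -31.6 -11.2 -11.1] y [48.1 48.3 60.3 70.6 72.5] z 27.8 rect [-36.8  58.2  22.2  51.7  82.7]
scene rail R 46 x [-62.2 -61.1 -39.2 -25.3 -24.6] y [-73.9 -73.2 -60.7 -49.8 -49.5] z 28.4 rect [-44.2 -61.1  39.4  19.7  10.3]
panel top x [-0.01902736 -0.0036564  -0.00056978] [-0.06616954  0.06329921] 0.08415309679241735
scene lamp_key 0.47 40 med [ 0.6759 -0.0634  0.1075] mid [ 0.6753 -0.0632  0.1068] size [0.02  0.016 0.008]
scene lamp_key 0.32 209 med [ 0.6439 -0.0945  0.1071] mid [ 0.6616 -0.0909  0.1066] size [0.102 0.085 0.011]
scene scan_key 0.64 134 med [ 0.6298 -0.1061  0.1077] mid [ 0.628  -0.1064  0.1066] size [0.035 0.038 0.011]
```

View pics/f_wrist.png

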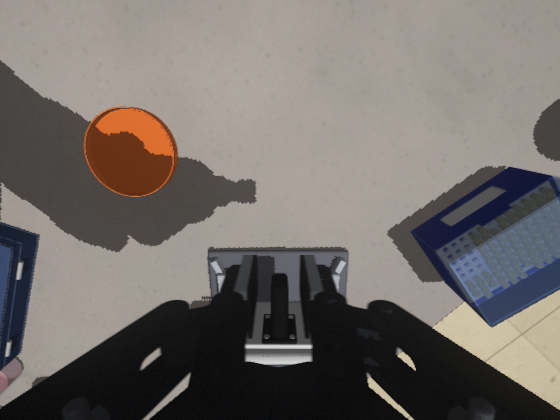

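The grip and panel are at column 280, with the panel against the hood and fingers partly hiding it. I'll move the camera over the hood to see the seam and the keys.

```bash
python3 -m jog '[[1,1,-1.1,1,0,0,0],[1,2.5,-2.7,2,0,0,0],[1,4,-4.4,2.5,0,0,0],[1,5.2,-5.6,2.5,0,0,0],[1,5.6,-6.1,2.5,0,0,0]]'; python3 -m jog '[[1,0,0,0,0,0,0],[1,0,0,0,0,0,0],[1,0,0,0,0,0,0]]'; 
python3 - <<'E'
from h import *
import rel
o,p,d=cap('wrist'); W=world('wrist',d,o); np.savez('k',p=p,d=d,W=W); save(p,'k.png')
s=rel.run(W,d,p,None,'w')
k=(d>0)&(s[...,0]>-.02)&(s[...,0]<.02)&(abs(s[...,1])<.075)&(s[...,2]>.08)&(s[...,2]<.088)
print('panel top x',np.percentile(s[k][:,0],[1,50,99]),np.percentile(s[k][:,1],[1,99]))
k=(d>0)&(s[...,2]>.1025)&(s[...,2]<.112)&(s[...,0]>0)&(s[...,0]<.07)&(abs(s[...,1])<.07)
for l in (0,1):
    kk=k&((s[...,1]>.01) if l==0 else (s[...,1]<.01)); q=W[kk]; c,r=cv2.minEnclosingCircle((q[:,:2]*1e3).astype(np.float32)); print('lamp scan'.split()[l],len(q),c,r,q.mean(0),s[kk].mean(0))
E
python3 st.py
```

```text
time: 14.3
ee_pos: [0.6771, -0.1172, 0.2481]
tcp_rot: [-90.0, 0.0, 42.2]
wrist_force: [-0.0, 0.8, -0.2]
opening: -0.0001
time: 14.6
ee_pos: [0.6749, -0.1136, 0.249]
tcp_rot: [-90.0, -0.0, 42.4]
wrist_force: [-0.2, 1.1, 0.3]
opening: 0.0001
w hoodtop 17483 x [  0.5   1.4  61.9 121.8 124.1] y [-80.5 -77.4   3.2  77.   80. ] z 96.2 rect [ 62.3  -0.2 123.7 160.3   0.2]
w ledge 5291 x [-69.9 -69.3 -42.1 -10.3 -10.3] y [-80.8 -79.   -9.3  77.8  79.6] z 12.8 rect [-40.1  -0.6 160.5  59.5  90. ]
w rail L 685 x [-64.2 -62.1 -33.4 -10.1 -10.1] y [49.2 49.4 58.8 71.3 72.5] z 28.0 rect [-37.2  58.7  21.3  55.9  82.6]
w rail R 675 x [-63.1 -61.3 -33.3 -10.1 -10.1] y [-74.7 -72.4 -60.  -50.5 -50.4] z 28.0 rect [-36.7 -60.1  55.2  21.5   8.9]
panel top x [-0.0176952  -0.0030198  -0.00020714] [-0.06620402  0.06553984]
lamp 438 (672.7899780273438, -63.10090637207031) 10.889488220214844 [ 0.67232814 -0.06288972  0.10815093] [0.02966538 0.0322631  0.10815093]
scan 1307 (626.61669921875, -105.6245346069336) 18.870967864990234 [ 0.62642608 -0.1050439   0.10820891] [ 0.02989687 -0.03005801  0.10820891]
scanner x,y,z mm 68.7 0.0 249.3 rot [-9.001e+01 -2.000e-02  4.238e+01] F x,y,z -0.6 -0.3 0.1 T [0.01 0.   0.01]
```

View pics/k.png

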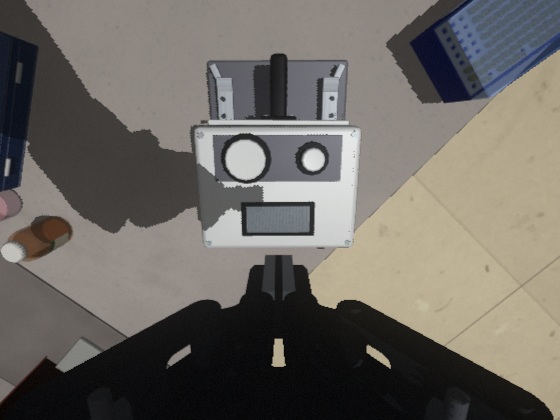

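Image: the panel is flush along the hood front (row ~122), the scan key is at (245,160) and the lamp key at (312,158). Going over the lamp key.

```bash
python3 -m jog '[[1,-0.09,1.2,-1,0,0,0],[1,-0.09,2.03,-2.5,0,0,0],[1,-0.09,2.03,-4,0,0,0],[1,-0.09,2.03,-4.7,0,0,0],[1,-0.09,2.03,-4.7,0,0,0]]'; python3 -m jog '[[1,0,0,-0.2,0,0,0],[1,0,0,-0.2,0,0,0],[1,0,0,-0.2,0,0,0]]';python3 st.py
```

```text
time: 15.15
ee_pos: [0.671, -0.0622, 0.1288]
tcp_rot: [-89.8, 0.2, 42.4]
wrist_force: [-0.3, -0.7, 0.2]
opening: -0.0003
time: 15.45
ee_pos: [0.6735, -0.0636, 0.1279]
tcp_rot: [-90.1, -0.1, 42.3]
wrist_force: [0.1, 0.3, -0.1]
opening: 0.0001
scanner x,y,z mm 31.0 32.7 127.9 rot [-9.009e+01 -9.000e-02  4.232e+01] F x,y,z -0.1 0.2 -0.1 T [-0.03 -0.05 -0.03]
```

Within 1 mm. Pressing down in steps.

```bash
python3 -m jog '[[1,0,0,-0.3,0,0,0],[1,0,0,-0.6,0,0,0],[1,0,0,-0.75,0,0,0],[1,0,0,-0.85,0,0,0],[1,0,0,-0.9,0,0,0]]';python3 st.py; python3 -m jog '[[1,0,0,-0.05,0,0,0],[1,0,0,-0.1,0,0,0],[1,0,0,-0.13,0,0,0],[1,0,0,-0.15,0,0,0]]';python3 st.py
```

```text
time: 15.95
ee_pos: [0.6728, -0.0636, 0.1037]
tcp_rot: [-90.0, 0.0, 42.3]
wrist_force: [-1.5, -0.3, 2.9]
opening: 0.0001
scanner x,y,z mm 30.6 32.1 103.7 rot [-8.999e+01  1.000e-02  4.232e+01] F x,y,z -0.8 -1.4 2.9 T [-0.07  0.45  0.01]
time: 16.35
ee_pos: [0.6729, -0.0636, 0.1026]
tcp_rot: [-90.1, -0.1, 42.3]
wrist_force: [-8.2, -0.4, 17.2]
opening: -0.0
scanner x,y,z mm 30.6 32.2 102.6 rot [-9.008e+01 -6.000e-02  4.233e+01] F x,y,z -5.2 -6.3 17.2 T [ 0.09  1.8  -0.02]
```

Bottomed: 17 N against the 4 N spring, at z 102.6 mm. Now lift and go over the scan key.

```bash
python3 -m jog '[[1,0,0,0.5,0,0,0],[1,0,0,1,0,0,0],[1,-0.9,-0.84,1,0,0,0],[1,-1.85,-1.68,1,0,0,0],[1,-1.85,-1.68,1,0,0,0]]'; python3 -m jog '[[1,0,0,0,0,0,0],[1,0,0,0,0,0,0],[1,0,0,0,0,0,0]]';python3 st.py; python3 -c "
from h import *;print(bot.get_obs()['ee_pos'])"
```

```text
time: 16.85
ee_pos: [0.6251, -0.1075, 0.126]
tcp_rot: [-90.0, 0.0, 42.2]
wrist_force: [-0.1, 0.3, 0.3]
opening: 0.0003
time: 17.15
ee_pos: [0.6273, -0.105, 0.125]
tcp_rot: [-90.0, -0.0, 42.4]
wrist_force: [0.9, -0.1, -0.4]
opening: 0.0002
scanner x,y,z mm 30.5 -29.4 125.0 rot [-9.000e+01 -1.000e-02  4.237e+01] F x,y,z 0.7 0.5 -0.4 T [-0.03 -0.03 -0.04]
[ 0.62731668 -0.10498121  0.12495651]
```

```bash
python3 -m jog '[[1,0,0,-0.3,0,0,0],[1,0,0,-0.6,0,0,0],[1,0,0,-0.75,0,0,0],[1,0,0,-0.85,0,0,0],[1,0,0,-0.9,0,0,0]]';python3 st.py; python3 -m jog '[[1,0,0,-0.05,0,0,0],[1,0,0,-0.1,0,0,0]]';python3 st.py
```

```text
time: 17.65
ee_pos: [0.6267, -0.1052, 0.1027]
tcp_rot: [-90.0, -0.0, 42.3]
wrist_force: [-2.9, 2.9, 9.3]
opening: 0.0001
scanner x,y,z mm 30.2 -30.0 102.7 rot [-8.998e+01 -2.000e-02  4.234e+01] F x,y,z -4.0 -0.2 9.3 T [ 0.61  0.62 -0.03]
time: 17.85
ee_pos: [0.6268, -0.1052, 0.1025]
tcp_rot: [-90.1, -0.1, 42.3]
wrist_force: [-8.0, 3.4, 22.0]
opening: 0.0001
scanner x,y,z mm 30.3 -29.9 102.5 rot [-9.006e+01 -9.000e-02  4.234e+01] F x,y,z -7.9 -3.6 22.0 T [ 0.77  1.74 -0.01]
```

Bottomed at 22 N. Retreat to the view pose and check.

```bash
python3 -m jog '[[1,0,0,1,0,0,0],[1,0,0,2.5,0,0,0],[1,0.7,-0.1,4,0,0,0],[1,1.5,-0.2,5.5,0,0,0],[1,1.9,-0.35,5.9,0,0,0]]'; python3 -m jog '[[1,0,0,0,0,0,0],[1,0,0,0,0,0,0],[1,0,0,0,0,0,0]]';python3 - <<'E'
from h import *
import rel
o,p,d=cap('wrist'); W=world('wrist',d,o); save(p,'end.png'); s=rel.run(W,d,p,None,'w')
k=(d>0)&(s[...,0]>-.02)&(s[...,0]<.02)&(abs(s[...,1])<.075)&(s[...,2]>.08)&(s[...,2]<.088)
print('panel top x',np.percentile(s[k][:,0],[1,50,99]),np.percentile(s[k][:,1],[1,99]))
for a in (-1,1):
    for lo,hi in ((-.065,-.035),(.035,.065)):
        pass
for lo,hi in ((-.065,-.035),(.035,.065)):
    kk=k&(s[...,1]>lo)&(s[...,1]<hi); print(lo,np.median(s[kk][:,0]))
k=(d>0)&(s[...,2]>.0985)&(s[...,0]>.018)&(s[...,0]<.042)
for y in (.032,-.03):
    kk=k&(abs(s[...,1]-y)<.008); print('key z',np.median(s[kk][:,2]))
E
python3 st.py
```

```text
time: 18.35
ee_pos: [0.6758, -0.1145, 0.2521]
tcp_rot: [-90.3, -0.2, 42.3]
wrist_force: [0.6, -0.1, 0.0]
opening: 0.0001
time: 18.65
ee_pos: [0.6734, -0.1142, 0.246]
tcp_rot: [-89.9, 0.1, 42.3]
wrist_force: [0.2, -0.3, -0.1]
opening: -0.0002
w hoodtop 17765 x [ -4.8   1.4  61.8 121.9 123.9] y [-80.7 -77.5   3.3  77.   80.2] z 96.2 rect [ 59.6  -0.2 128.9 160.5   0.3]
w ledge 5367 x [-69.5 -68.9 -42.7 -10.2 -10.1] y [-80.6 -78.9 -10.7  77.9  79.8] z 12.8 rect [-39.8  -0.4 160.5  59.2  90. ]
w rail L 686 x [-63.6 -61.9 -34.  -11.  -11. ] y [49.3 49.4 58.9 71.2 73.2] z 28.1 rect [-37.4  58.7  21.8  54.8  81.7]
w rail R 693 x [-62.8 -61.8 -33.2 -10.  -10. ] y [-74.5 -72.6 -59.9 -50.6 -50.4] z 28.0 rect [-36.5 -60.   55.   21.5   8.5]
panel top x [-0.01757267 -0.00384742 -0.00015507] [-0.06651541  0.06619542]
-0.065 -0.0030140805278497575
0.035 -0.0020552328925999897
key z 0.10811761607328105
key z 0.10809678657468622
scanner x,y,z mm 68.3 -1.5 246.3 rot [-8.990e+01  8.000e-02  4.232e+01] F x,y,z -0.2 0.3 -0.8 T [-0.05 -0.03  0.02]
```

View pics/end.png

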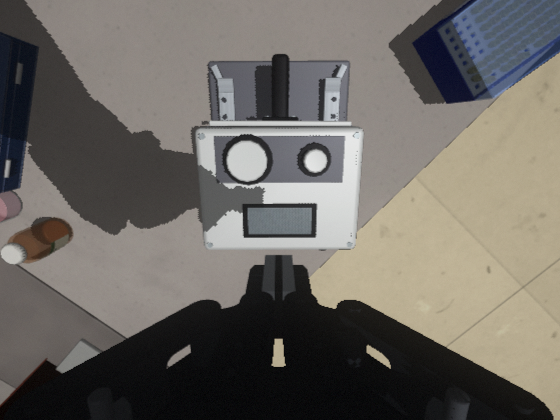

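The panel still lies flush on the hood (row ~124), both keys are back up, and nothing touches the robot. Handing in.

```bash
python3 -c "
from workcell import bot; print(bot.job_done())"
```

```text
the job is handed in; nothing more can be done
None
```

The drawer is home in the scanner, both keys have been pressed, lamp then scan, and the job was handed in at about 18.7 s of the 50 s. No verdict is reported.

- **Drawer:** I gripped it by the fin, kept it level and slid it under the rail lips. It stopped against the hood at about 13 N and rested on the slot floor when I let go.
- **Keys:** Each stopped firmly after about 5 mm of travel, the lamp key at 17 N and the scan key at 22 N, well above the 4 N spring. Both tops were back at their rest height in the last check.
- **Last checks:** The panel's top edge measured 2 to 3 mm in front of the hood face, which fits its 5 mm thickness sitting flush. Its two ends differed by about 1 mm, which I took as measurement noise and did not correct. The robot was touching nothing.
- **Not checked:** The dish is hidden inside the hood, so I could not see it at the end. It was still in place on the plate just before insertion, and the slide in met no resistance until the stop. Nothing else on the bench was touched by plan, and nothing looked moved in the last picture, though that view did not cover the whole bench.

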